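Unlock the glue-up fixture and rack the heel block

TASK

Draw the yellow lock fork fully back, swing the red keeper arm a good quarter turn out of the way, and lift the glued heel block out of the fixture. The fixture only lets you take the block by its ends and the empty cradle only by its broad faces, so stand it upright on the cork mat and let go to change grip; then seat it fully home, upright and centred, in the empty green-striped cradle. Set it down gently, never drop it, leave the fixture unlocked and open, and leave everything else on the bench where it is.

Things in the scene. Friction and masses are not known exactly. Their poses are not given: they have to be found in the camera images.
- catch (a joint): yellow sliding lock fork on rails at the fixture's -y end. Slides 0 to 0.035 m: near 0 = locked, its prongs straddle the keeper arm's tip (13 mm overlap at 0); grows as it is drawn along the fixture's -y, away from the block; past 0.015 the arm is free, 0.035 = fully back. About 2 N of friction; stays where it is left.
- catch_knob (a point): centre of the upright round black knob on the lock fork, 20 mm diameter, 36 mm tall, standing on the fork's flat top; knob centre 104 mm, knob top 122 mm, fork top 86 mm above the bench. Axes are the fixture's: pull towards its -y.
- keeper (a joint): red swing-over keeper arm lying across the top of the block, turning about a vertical pivot; 0 = across the block and locked, grows counter-clockwise seen from above up to 1.9 rad (the knob first moves along the fixture's +x, then +y); over 1.3 rad it is clear of the block. Friction about 0.12 N m; stays where it is left.
- keeper_knob (a point): centre of the upright round black knob on the keeper arm, 22 mm diameter, 42 mm tall; it reaches from the arm's top face, 86 mm, to 128 mm above the bench, so its centre is 107 mm high. 87 mm from the pivot. Axes turn with the arm, whose length runs along its own y.
- keeper_pivot (a point): point on the keeper arm's vertical pivot axis, at the height of the keeper knob's centre; does not move. Axes are the fixture's. The steel pivot post is 65 mm towards the fixture's +y from the block; the arm is 12 mm thick with its underside 74 mm above the bench.
- block_mid (a point): centre of the loose heel block: upright wooden block, red-brown with a pale centre stripe, 52 mm along its x (ends on +-x), 34 mm along its y (broad faces on +-y), 60 mm tall along its z, 60 to 120 g. It starts standing in the fixture's nest with its axes along the fixture's, its top 72 mm above the bench.
- nest (a point): centre of the nest floor in the fixed plywood fixture, 12 mm above the bench; axes are the fixture's. Two pale cheeks (12 mm thick, 48 mm long along x, tops 70 mm above the bench) cover the block's +-y faces with 2 mm gaps; its ends (+-x) are free. Fixture base: 110 mm along x, from 165 mm on the -y side to 90 mm on the +y side of this point.
- mat_mid (a point): centre of the top face of the square cork mat fixed on the bench, 110 x 110 mm, 4 mm thick; axes along its sides
- cradle_mid (a point): where the block's centre belongs in the empty green-striped cradle, 40 mm above the bench. Pale wooden cradle, fixed: floor 10 mm above the bench, two end walls (12 mm thick, 36 mm wide, tops 74 mm above the bench) facing each other along its x with a 56 mm gap, open on the +-y sides. The block's x goes along the cradle's x, either way round.
- full_cradle_mid (a point): the same point of the second cradle, blue-striped, which already holds a block
- other_block: a like block in the blue-striped cradle, leave alone; origin at centre of underside
- plane: small aluminium thumb plane lying on the bench, 120 x 28 x 40 mm, leave alone; origin at centre of underside
- glue: white glue bottle, 52 mm diameter, 140 mm tall, leave alone; origin at centre of underside
- tin: metal tin, 60 mm diameter, 55 mm tall, leave alone; origin at centre of underside
- chisel: chisel lying on the bench, 230 mm long along its x, 28 mm high, leave alone; origin at mid-length on the underside
- offcut: pale wood offcut 90 x 50 x 22 mm, leave alone; origin at centre of underside
- mug: blue mug, 76 mm diameter, 85 mm tall, leave alone; origin at centre of underside
- block: the same heel block: origin at the centre of its underside
Mind the look-alikes: they are no part of the job. Leave any grey or turquoise look-alike of the block alone.

How it is judged:
By the outcome, as a careful person would: the job done as asked, in the order asked, and still so for the second after the job is handed in, with the robot touching nothing.
It also fails if it takes over 72 s, if anything falls off the work surface, if the arm or the gripper's body presses on something with over 40 N, if the wrist force passes 120 N, or if a joint passes its speed limit or range.

ROBOT

A 7-joint arm with a two-finger parallel gripper is mounted at the origin on the work surface. World frame = base frame: x ahead of the robot, y to its left, z up, the work surface at z = 0. Lengths are in m, angles in rad, forces in N, time in s.
With the tool pointing down it reaches from about 0.4 to 0.85 m from the base axis. Payload 6.9 kg.
Tool frame: the origin (TCP) lies midway between the tips of the shut fingers; the grasp point (between the pads) lies behind it (ctrl.pinch_z is the z of the grasp point in the tool frame, in m); z points along the fingers, y is the direction in which the jaws open and shut (so a half turn about z gives the same grasp; the last joint's range is limited). The gripper opens to 85 mm and grips with 20 to 120 N. Pads are 22 mm wide; open, the fingers measure 114 mm over their backs; the gripper's body (76 mm by 85 mm) begins 54 mm behind the grasp point. The pads swing forward as they close: fully open they stand 13 mm farther back than shut.
Start: joints at [-1.117, 0.507, -0.238, 1.5, 0.126, 1.149, -0.155], TCP at [0.213, 0.588, 0.231] pointing down, gripper open.
Joint ranges: [-3.08, 3.08], [-0.24, 2.05], [-1.43, 1.35], [0, 2.5], [-1.52, 4.66], [0.17, 1.96], [-2.89, 2.89]. Speed limits (rad/s): [2.39, 2.39, 3.14, 3.14, 3.14, 3.14, 3.14].

INTERFACE

Orientations are given as a unit quaternion [w, x, y, z].
In Python, from station import ctrl, get_state, vision, ticket, models gives the robot as it stands. Calls block until the motion is done:
- ctrl.movep(position, orientation): joint-space move of the TCP to a pose.
- ctrl.movel(position, frame=None, max_speed=0.15): straight line of the TCP; frame=None keeps the orientation; max_speed is the mean speed in m/s.
- ctrl.set_joints(angles): joint-space move.
- ctrl.ungrasp() and ctrl.close_gripper(force=None): open the fingers fully, or close them until they stop; force is the grip in N (None keeps the last).
- ctrl.pause(seconds).
- ctrl.ik(position, orientation): joint angles nearest the present ones, or None.
- get_state(): the state.
- vision.grab_frame(name): name is "side" or "top" or "wrist"; returns (picture, depth): 480x640x3 uint8, blue, green, red; 480x640 float32, m along the optical axis (not along the pixel's ray), 0 where there is no reading.
- vision.camera_info(name): a dict with "mtx" (3x3 intrinsics, pixels), "R" (3x3) and "t" (3): a world point X has camera coordinates R X + t; the wrist camera has in their place "hand_eye" (4x4, takes a point from camera to tool coordinates, whose origin is the TCP and whose axes are the flange's). Camera axes: x right, y down, z forward; pixel columns grow to the right and rows downward; lengths in m; the calibration is good to about 2 mm. A picture is of the moment at which its call begins: read the wrist's pose just before it. camera_info takes no time and is no camera call.
A pose or a line that the arm cannot do raises ctrl.Unreachable and nothing moves.
- ticket.close_job(): hands the job in, once; it reports no verdict.
Trained networks look in the newest picture that a camera, given by its name, has taken for a name from the list of things; names that differ only in an ending like _2 or _b are one class to them, and where a whole thing is asked for, a point or a joint stands for the part that bears it (a point fixed in the world has none). Each returns a list of dicts, best first, with "p" (0 to 1); they miss things now and then, are a little off and sometimes report something else, mostly with a low value. They report only what shows in the picture. A call takes as long as a camera call. They do not tell look-alikes from the thing itself.
- models.recognise(camera, target): "point" ([column, row] in pixels, amid what is visible of it).
- models.masks_of(camera, target): "mask" (480x640 bool, what is visible of it) and "point" ([column, row] in pixels, amid what is visible of it).
The state is a dict: "time": time; "qpos": joint angles; "qd": joint speeds; "tau": joint torques, N m; "tcp_pos": TCP position; "eef_rot": TCP orientation; "contact_force": force on the tool from outside, world axes, zero at the start; "wrist_torque": the same for the moment, N m; "width": finger opening in m.
Only numpy, scipy, OpenCV 4.12 (cv2) and the standard library are available. Lean on these libraries where they do the work, as an engineer would, in place of code of your own. Each camera call takes 0.05 s, during which the arm holds its last target.

## Working session

There is one attempt and no reset: what is moved stays moved. The work goes in short steps, each a Python script; the robot and the scene stay as the last script left them, time stands still between calls to the robot, and variables do not carry over. Pictures are saved under pics/ and viewed, and the job is handed in when it is done.

```bash
mkdir -p pics; ls; python3 - <<'E'
from station import ctrl,get_state,vision,models
import cv2,numpy as np
print(get_state(), ctrl.pinch_z)
for n in("top","side","wrist"):
    p,d=vision.grab_frame(n); cv2.imwrite(f"pics/{n}0.png",p); np.save(f"pics/{n}0.npy",d)
    print(n,vision.camera_info(n))
E
```

```text
pics
{'time': 0.0, 'qpos': array([-1.11751747,  0.50835059, -0.23752191,  1.50112457,  0.12568419,
        1.148894  , -0.15480313]), 'qd': array([ 0.0022058 ,  0.00034082, -0.00221394,  0.00106209,  0.0009856 ,
        0.00280628, -0.00152629]), 'tau': array([-3.80154261e-04, -6.20597863e+01, -2.18666375e+00, -2.49652058e+01,
        1.27096212e-02,  1.19456003e-02, -4.81095663e-05]), 'tcp_pos': array([0.21290662, 0.5870892 , 0.2304245 ]), 'eef_rot': array([-1.46031762e-04,  1.73012269e-01,  9.84919263e-01, -8.82629419e-04]), 'contact_force': array([-0.25801982,  0.3629186 ,  0.20964295]), 'wrist_torque': array([0.00774773, 0.02246012, 0.05964398]), 'width': 0.08522616611774303} -0.0187
top {'mtx': array([[475.09860351,   0.        , 318.60301553],
       [  0.        , 475.09860351, 239.25253578],
       [  0.        ,   0.        ,   1.        ]]), 'R': array([[-0.06718627, -0.99773669, -0.00274057],
       [-0.97565464,  0.06627354, -0.20905941],
       [ 0.20876787, -0.01137207, -0.9778991 ]]), 't': array([-0.03042861,  0.58043288,  0.87652236])}
side {'mtx': array([[441.5977946
[... 162 characters left out ...]
-0.12592225, -0.00911922],
       [-0.0708152 , -0.49516372, -0.86590883],
       [ 0.10452168,  0.85962578, -0.50011873]]), 't': array([-0.59034905,  0.08586854,  0.846263  ])}
wrist {'mtx': array([[392.72551896,   0.        , 318.49209632],
       [  0.        , 392.72551896, 238.35684626],
       [  0.        ,   0.        ,   1.        ]]), 'hand_eye': array([[-9.59067343e-04, -9.54380411e-01, -2.98591882e-01,
         7.64672674e-02],
       [ 9.99999174e-01, -1.17091367e-03,  5.30592199e-04,
         3.43346386e-04],
       [-8.56012118e-04, -2.98591126e-01,  9.54380745e-01,
        -1.42810209e-01],
       [ 0.00000000e+00,  0.00000000e+00,  0.00000000e+00,
         1.00000000e+00]])}
```

View pics/top0.png

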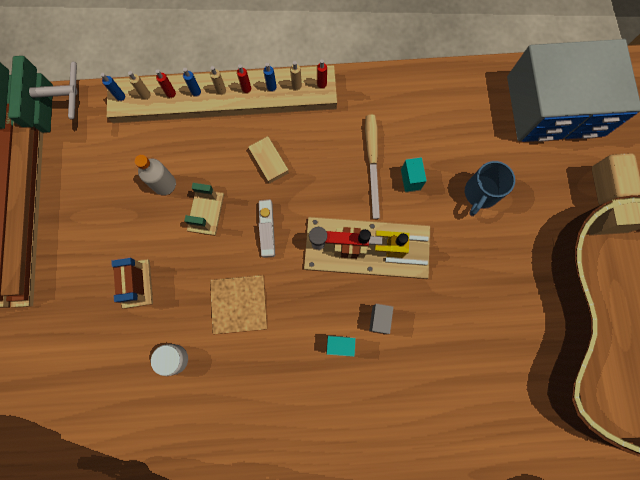

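View pics/side0.png

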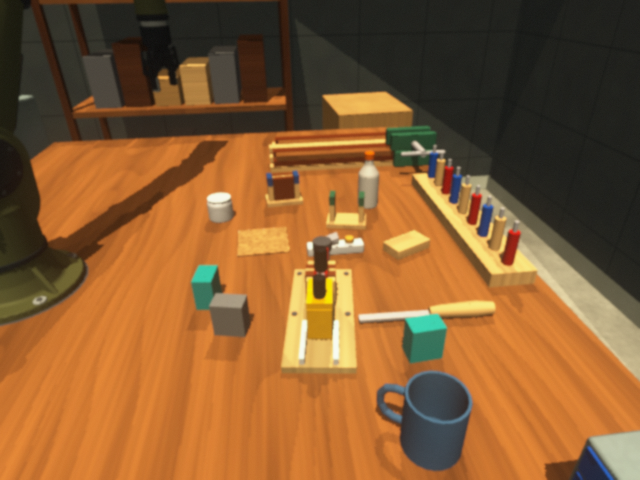

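View pics/wrist0.png

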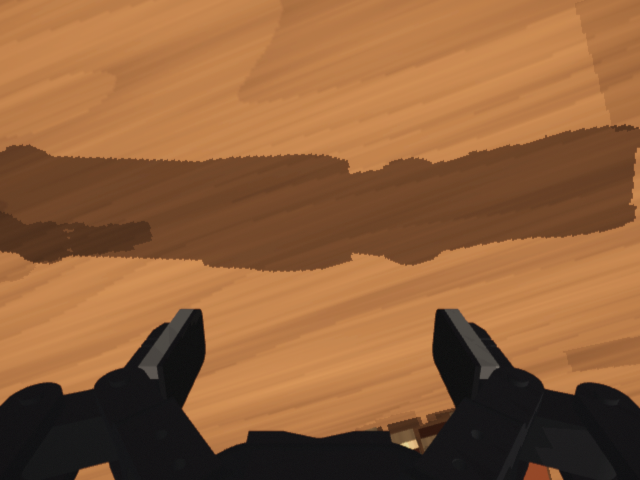

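```bash
cat > h.py <<'E'
from station import ctrl,get_state,vision,models,ticket
import cv2,numpy as np
from scipy.spatial.transform import Rotation as Rr
def pose():
    s=get_state(); q=s['eef_rot']; return np.array(s['tcp_pos']),Rr.from_quat([q[1],q[2],q[3],q[0]]).as_matrix()
def cam(n,ps=None):
    i=vision.camera_info(n)
    if n!='wrist': return i['mtx'],i['R'],i['t']
    p,R=ps if ps else pose(); H=i['hand_eye']
    Rc=R@H[:3,:3]; tc=R@H[:3,3]+p
    return i['mtx'],Rc.T,-Rc.T@tc
def ray(c,px):
    K,R,t=c; d=R.T@np.linalg.solve(K,[px[0],px[1],1.]); return -R.T@t,d
def atz(c,px,z):
    o,d=ray(c,px); return o+d*(z-o[2])/d[2]
def proj(c,X):
    K,R,t=c; v=K@(R@np.asarray(X,float)+t); return v[:2]/v[2]
def cloud(c,d):
    K,R,t=c; v,u=np.mgrid[:480,:640]
    P=np.stack([(u-K[0,2])/K[0,0]*d,(v-K[1,2])/K[1,1]*d,d],-1)
    return (P-t)@R
def quat(yaw):  # tool down, tool y axis at world direction yaw (jaw opening dir)
    y=np.array([np.cos(yaw),np.sin(yaw),0]); z=np.array([0,0,-1.]); x=np.cross(y,z)
    q=Rr.from_matrix(np.stack([x,y,z],1)).as_quat(); return np.array([q[3],*q[:3]])
E
python3 - <<'E'
from h import *
ct=cam('top'); cs=cam('side')
vision.grab_frame('top');vision.grab_frame('side')
Z=dict(catch_knob=.122,keeper_knob=.128,keeper_pivot=.107,block_mid=.072,nest=.012,mat_mid=.004,cradle_mid=.04,full_cradle_mid=.04,plane=.03,tin=.055,glue=.13,chisel=.014,offcut=.022,mug=.05)
for k,z in Z.items():
    for n,c in(('top',ct),('side',cs)):
        r=models.recognise(n,k)
        print(k,n,[(np.round(a['point']),round(a['p'],2),np.round(atz(c,a['point'],z),3)) for a in r[:4]])
E
```

```text
catch_knob top []
catch_knob side [(array([318., 305.]), 0.77, array([ 0.547, -0.294,  0.122]))]
keeper_knob top [(array([343., 242.]), 0.64, array([ 0.556, -0.112,  0.128])), (array([394., 246.]), 0.43, array([ 0.541, -0.205,  0.128])), (array([373., 246.]), 0.28, array([ 0.544, -0.167,  0.128]))]
keeper_knob side [(array([321., 253.]), 0.59, array([ 0.566, -0.173,  0.128]))]
keeper_pivot top [(array([370., 250.]), 0.95, array([ 0.54 , -0.164,  0.107]))]
keeper_pivot side [(array([321., 323.]), 0.81, array([ 0.549, -0.313,  0.107])), (array([310., 270.]), 0.24, array([ 0.546, -0.186,  0.107]))]
block_mid top [(array([382., 321.]), 0.8, array([ 0.41 , -0.177,  0.072])), (array([341., 346.]), 0.69, array([ 0.37 , -0.097,  0.072])), (array([347., 248.]), 0.57, array([ 0.555, -0.124,  0.072]))]
block_mid side [(array([424., 338.]), 0.96, array([ 0.688, -0.322,  0.072])), (array([206., 286.]), 0.94, array([ 0.378, -0.156,  0.072])), (array([227., 313.]), 0.93, array([ 0.417, -0.232,  0.072])), (array([280., 200.]), 0.52, array([0.509, 0.159, 0.072]))]
nest top [(array([372., 246.]), 0.59
[... 1264 characters left out ...]
55]))]
glue top [(array([152., 174.]), 0.91, array([0.708, 0.235, 0.13 ]))]
glue side [(array([368., 183.]), 0.97, array([0.696, 0.088, 0.13 ]))]
chisel top [(array([372., 153.]), 0.8, array([ 0.769, -0.197,  0.014]))]
chisel side [(array([445., 312.]), 0.96, array([ 0.769, -0.207,  0.014]))]
offcut top [(array([268., 161.]), 0.96, array([0.764, 0.026, 0.022]))]
offcut side [(array([404., 243.]), 0.57, array([0.76 , 0.014, 0.022]))]
mug top [(array([490., 183.]), 0.64, array([ 0.673, -0.427,  0.05 ])), (array([140., 290.]), 0.52, array([0.503, 0.285, 0.05 ]))]
mug side [(array([430., 414.]), 0.68, array([ 0.665, -0.427,  0.05 ])), (array([315., 271.]), 0.25, array([ 0.561, -0.107,  0.05 ]))]
```

```bash
python3 - <<'E'
import cv2
p=cv2.imread('pics/top0.png')
cv2.imwrite('pics/crop_fix.png',cv2.resize(p[200:290,295:440],None,fx=5,fy=5,interpolation=cv2.INTER_CUBIC))
cv2.imwrite('pics/crop_cr.png',cv2.resize(p[140:320,100:280],None,fx=3.3,fy=3.3,interpolation=cv2.INTER_CUBIC))
E
```

```text
(no output)
```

View pics/crop_fix.png

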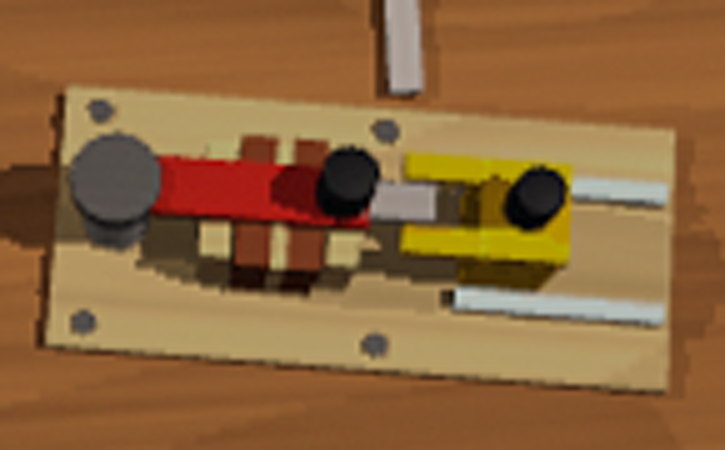

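View pics/crop_cr.png

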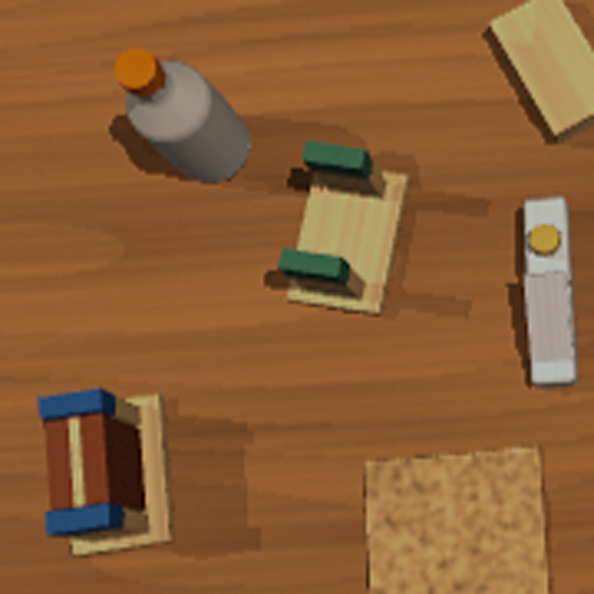

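```bash
python3 - <<'E'
from h import *
c=cam('top'); d=np.load('pics/top0.npy'); p=cv2.imread('pics/top0.png'); P=cloud(c,d)
def st(u0,u1,v0,v1,z0,z1):
    Q=P[v0:v1,u0:u1].reshape(-1,3); Q=Q[(Q[:,2]>z0)&(Q[:,2]<z1)]
    return Q
def rect(Q):
    (cx,cy),(w,h),a=cv2.minAreaRect((Q[:,:2]*1000).astype(np.float32)); return np.round([cx,cy,w,h,a],1),len(Q),np.round(np.median(Q[:,2])*1000,1)
print('bench',rect(st(440,480,300,340,-.05,.05))) 
print('base',rect(st(297,436,210,285,.007,.05)))
print('catchknob',rect(st(390,420,220,260,.112,.14)))
print('keeperknob',rect(st(350,380,220,260,.118,.14)))
print('post',rect(st(300,335,220,260,.085,.2)))
print('cradle base',rect(st(180,235,170,245,.006,.02)))
print('cradle walls',rect(st(180,235,170,245,.065,.09)))
print('full walls',rect(st(100,160,240,320,.065,.09)))
print('mat',rect(st(200,280,265,345,.002,.02)))
for z in range(0,140,4): pass
E
```

```text
bench (array([ 404.9, -344.6,   83.9,   78.9,   85.7]), 1591, np.float64(-0.2))
base (array([ 577.2, -171.4,  255.4,  137.1,   81.8]), 4460, np.float64(12.2))
catchknob (array([ 555.6, -223.9,   18.7,   17.2,   26.9]), 92, np.float64(121.2))
keeperknob (array([ 566.2, -153.7,   20.2,   20.9,   67. ]), 114, np.float64(127.5))
post (array([577.8, -75.3,  48.1,  34.1,  86.6]), 337, np.float64(91.2))
cradle base (array([664.3, 165.7,  61.6,  92.9,  76.7]), 848, np.float64(9.8))
cradle walls (array([664. , 165.5,  38.4,  81.7,  77.9]), 284, np.float64(73.9))
full walls (array([521.4, 310.9,  80.6,  37.5,   5. ]), 806, np.float64(70.8))
mat (array([466.2, 101.5, 166. , 160.4,  86.1]), 2849, np.float64(3.9))
```

```bash
python3 - <<'E'
from h import *
ya=np.radians(-8.4)
for w in (ya,ya+np.pi):
    for xy in ((.5556,-.2239),(.5662,-.1537)):
        for z in (.094,.25):
            q=ctrl.ik([*xy,z],quat(w)); print(round(w,2),z,None if q is None else np.round(q,2))
# arc for keeper
pv=np.array([.579,-.0755]); 
for base in (0,np.pi):
  for t in np.linspace(0,1.85,5):
    a=ya+t; k=pv+.087*np.array([np.sin(a),-np.cos(a)])
    q=ctrl.ik([*k,.094],quat(a+base)); print(base,round(t,2),np.round(k,3),None if q is None else np.round(q,2))
E
```

```text
-0.15 0.094 [ 0.04  0.65  0.5   1.75 -0.4   0.84  0.58]
-0.15 0.25 [-0.04  0.51  0.64  1.55 -0.32  1.19  0.51]
-0.15 0.094 [ 0.01  0.61  0.34  1.78 -0.27  0.79  0.34]
-0.15 0.25 [-0.08  0.46  0.47  1.58 -0.23  1.15  0.3 ]
2.99 0.094 [-0.25  0.9   1.15  1.76 -0.91  1.13 -2.09]
2.99 0.25 [-0.27  0.69  1.15  1.55 -0.64  1.33 -2.33]
2.99 0.094 [-0.38  0.88  1.15  1.79 -0.91  1.11 -2.19]
2.99 0.25 [-0.4   0.66  1.15  1.59 -0.62  1.31 -2.45]
0 0.0 [ 0.566 -0.162] [ 0.02  0.61  0.35  1.78 -0.28  0.8   0.36]
0 0.46 [ 0.606 -0.158] [ 0.07  0.65  0.24  1.67 -0.19  0.84  0.71]
0 0.92 [ 0.64  -0.137] [ 0.11  0.68  0.11  1.59 -0.09  0.88  1.03]
0 1.39 [ 0.661 -0.104] [ 0.13  0.69 -0.03  1.54  0.02  0.91  1.34]
0 1.85 [ 0.665 -0.064] [ 0.15  0.69 -0.16  1.55  0.13  0.91  1.65]
3.141592653589793 0.0 [ 0.566 -0.162] [-0.37  0.89  1.15  1.78 -0.91  1.11 -2.18]
3.141592653589793 0.46 [ 0.606 -0.158] [-0.36  0.93  1.15  1.68 -0.92  1.17 -1.78]
3.141592653589793 0.92 [ 0.64  -0.137] [-0.31  0.87  0.95  1.6  -0.78  1.09 -1.52]
3.141592653589793 1.39 [ 0.661 -0.104] [-0.24  0.79  0.68  1.55 -0.56  1.   -1.31]
3.141592653589793 1.85 [ 0.665 -0.064] [-0.28  0.77  0.62  1.55 -0.51  0.98 -0.94]
```

```bash
python3 - <<'E'
from h import *
ctrl.movep([.563,-.175,.28],quat(np.radians(-8.4)))
ps=pose(); p,d=vision.grab_frame('wrist'); c=cam('wrist',ps); print(ps[0],get_state()['time'])
cv2.imwrite('pics/w1.png',p); np.savez('pics/w1.npz',d=d,p=ps[0],R=ps[1])
for k in('catch_knob','keeper_knob','keeper_pivot','block_mid'):
    print(k,[(np.round(a['point']),round(a['p'],2)) for a in models.recognise('wrist',k)[:3]])
E
```

```text
[ 0.56339675 -0.17386964  0.27981099] 4.65
catch_knob [(array([319., 249.]), 0.8)]
keeper_knob [(array([320., 123.]), 0.79), (array([521., 188.]), 0.56), (array([423., 390.]), 0.45)]
keeper_pivot [(array([321., 174.]), 0.63)]
block_mid [(array([107., 150.]), 0.8), (array([176., 223.]), 0.65), (array([470., 272.]), 0.59)]
```

View pics/w1.png

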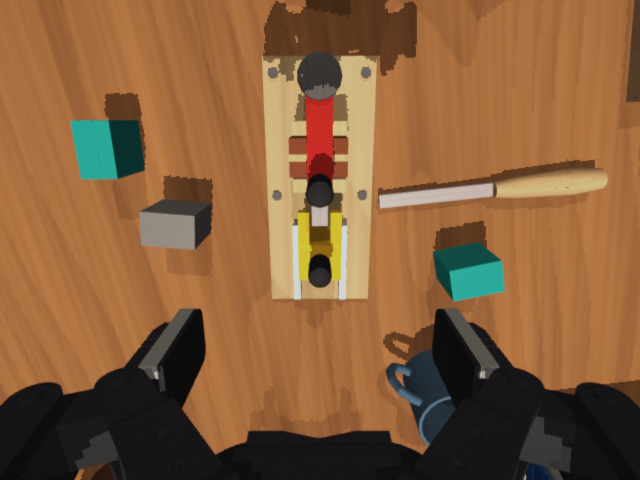

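The fixture is centred and almost exactly aligned with the tool: post at (320,75), keeper knob (320,190), catch knob (320,270). The block (red-brown with a pale stripe) is under the red arm at (318,158). The turquoise pair (107,150) and (468,272) and the grey one (175,223) are look-alikes on the open bench and don't match the description.

```bash
python3 - <<'E'
from h import *
f=np.load('pics/w1.npz'); c=cam('wrist',(f['p'],f['R'])); P=cloud(c,f['d'])
def rect(u0,u1,v0,v1,z0,z1):
    Q=P[v0:v1,u0:u1].reshape(-1,3); Q=Q[(Q[:,2]>z0)&(Q[:,2]<z1)]
    (cx,cy),(w,h),a=cv2.minAreaRect((Q[:,:2]*1000).astype(np.float32)); return np.round([cx,cy,w,h,a],1),len(Q),np.round(np.median(Q[:,2])*1000,1)
print('bench',rect(400,460,50,110,-.02,.02))
print('base',rect(255,385,50,305,.008,.016))
print('ck',rect(300,345,250,295,.116,.14))
print('kk',rect(300,345,165,215,.122,.14))
print('post',rect(290,350,45,105,.088,.2))
print('forktop',rect(290,350,205,290,.082,.09))
print('block',rect(280,360,130,185,.0705,.0735))
print('cheeks',rect(280,360,115,205,.0675,.0708))
E
```

```text
bench (array([690.2, -80.1,  55.2,  63.9,  81.7]), 3588, np.float64(0.4))
base (array([ 571.7, -171. ,  255.7,  124.5,   81.8]), 14907, np.float64(12.2))
ck (array([ 556.7, -224. ,   19.2,   18.6,   42.3]), 429, np.float64(121.8))
kk (array([ 566.9, -154.1,   20.9,   20.7,   39.1]), 617, np.float64(127.9))
post (array([579.2, -68.4,  35.6,  35. ,  76.4]), 1725, np.float64(92.2))
forktop (array([ 559.3, -206.8,   69.9,   38.9,   81.1]), 2021, np.float64(86.2))
block (array([ 568.9, -132.5,   46.9,   52. ,   81.7]), 1343, np.float64(72.1))
cheeks (array([ 568.9, -132.6,   61.9,   51.3,   81.6]), 665, np.float64(70.0))
```

```bash
cat >> h.py <<'E'
YA=np.radians(-8.3); EX=np.array([np.cos(YA),np.sin(YA),0]); EY=np.array([-np.sin(YA),np.cos(YA),0])
E
python3 - <<'E'
from h import *
def S(m):
    s=get_state(); print(m,round(s['time'],2),np.round(s['tcp_pos'],4),'w',round(s['width'],4),'F',np.round(s['contact_force'],1))
q=quat(YA); k=np.array([.5567,-.2240,.095])
ctrl.movep(k+[0,0,.06],q); ctrl.movel(k,max_speed=.1); S('down')
ctrl.close_gripper(30); S('grip')
ctrl.movel(k-EY*.0355,max_speed=.05); S('pulled')
ctrl.ungrasp(); S('open')
ctrl.movel(k-EY*.0355+[0,0,.08],max_speed=.2); 
ctrl.movep([.563,-.175,.26],q)
ps=pose(); p,d=vision.grab_frame('wrist'); P=cloud(cam('wrist',ps),d); cv2.imwrite('pics/w2.png',p)
Q=P[150:420,250:400].reshape(-1,3)
for z0,z1 in((.116,.124),(.1255,.132)):
    A=Q[(Q[:,2]>z0)&(Q[:,2]<z1)]; print(cv2.minAreaRect((A[:,:2]*1000).astype(np.float32)),len(A))
S('')
E
```

```text
down 6.2 [ 0.5573 -0.2241  0.0958] w 0.0855 F [-0.1 -0.1 -0. ]
grip 6.82 [ 0.5569 -0.224   0.0952] w 0.0191 F [ 0.9 -0.4  2.4]
pulled 7.67 [ 0.5521 -0.2578  0.0952] w 0.0192 F [0.8 5.8 7.4]
open 8.33 [ 0.5515 -0.2592  0.0949] w 0.0854 F [-0.9  0.3 -0.1]
((559.276123046875, -205.23240661621094), (125.05962371826172, 19.3560733795166), 81.6446762084961) 507
((566.8914184570312, -154.17562866210938), (20.771804809570312, 20.63307762145996), 68.04969787597656) 682
 9.48 [ 0.5621 -0.1753  0.2586] w 0.0855 F [-0.4 -0.9 -0.1]
```

View pics/w2.png

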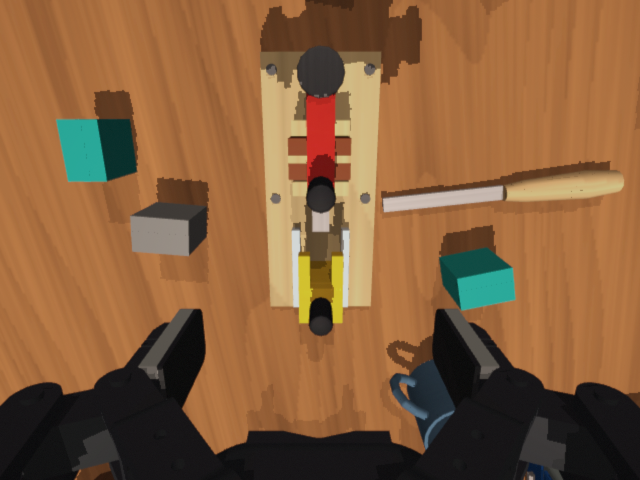

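```bash
cat >> h.py <<'E'
def S(m=''):
    s=get_state(); print(m,round(s['time'],2),np.round(s['tcp_pos'],4),'w',round(s['width'],4),'F',np.round(s['contact_force'],1))
E
python3 - <<'E'
from h import *
q=quat(YA); k=np.array([.5669,-.1541,.098]); pv=k+.087*EY
ctrl.movep(k+[0,0,.06],q); ctrl.movel(k,max_speed=.1); S('down')
ctrl.close_gripper(25); S('grip')
def kp(t):
    a=YA+t; return pv+.087*np.array([np.sin(a),-np.cos(a),0]), quat(a)
for t in np.linspace(0,1.75,8)[1:]:
    x,qq=kp(t); ctrl.movel(x,qq,max_speed=.06); S(round(t,2))
ctrl.ungrasp(); S('open')
ctrl.movel(x+[0,0,.09],max_speed=.2); S()
b=np.array([.5689,-.1326,0])
ctrl.movep(b-EY*.02+[0,0,.24],q)
ps=pose(); p,d=vision.grab_frame('wrist'); cv2.imwrite('pics/w3.png',p); np.savez('pics/w3.npz',d=d,p=ps[0],R=ps[1])
S()
E
```

```text
down 10.73 [ 0.5674 -0.1546  0.0988] w 0.0853 F [-0.1 -0.6  0.5]
grip 11.33 [ 0.567  -0.1541  0.0982] w 0.021 F [-0.9  0.1  3.4]
0.25 11.84 [ 0.5888 -0.1544  0.0982] w 0.0214 F [0.2 1.5 3.6]
0.5 12.35 [ 0.6097 -0.1494  0.0982] w 0.0208 F [-0.5  1.4  4.8]
0.75 12.86 [ 0.6288 -0.1392  0.0982] w 0.0211 F [-1.7  1.6  4.9]
1.0 13.37 [ 0.6447 -0.1248  0.0982] w 0.0214 F [-2.9  1.9  5.7]
1.25 13.88 [ 0.6565 -0.1069  0.0982] w 0.0209 F [-3.3  1.2  6. ]
1.5 14.38 [ 0.6635 -0.0866  0.0982] w 0.021 F [-3.   1.6  7.8]
1.75 14.89 [ 0.6653 -0.0653  0.0982] w 0.021 F [-4.5  1.2  7.7]
open 15.53 [ 0.6664 -0.065   0.0979] w 0.0855 F [ 0.6 -1.1  0. ]
 16.13 [ 0.666  -0.065   0.1875] w 0.0853 F [ 0.4 -0.  -0.4]
 17.41 [ 0.5661 -0.1518  0.2392] w 0.0854 F [0. 0. 0.]
```

View pics/w3.png

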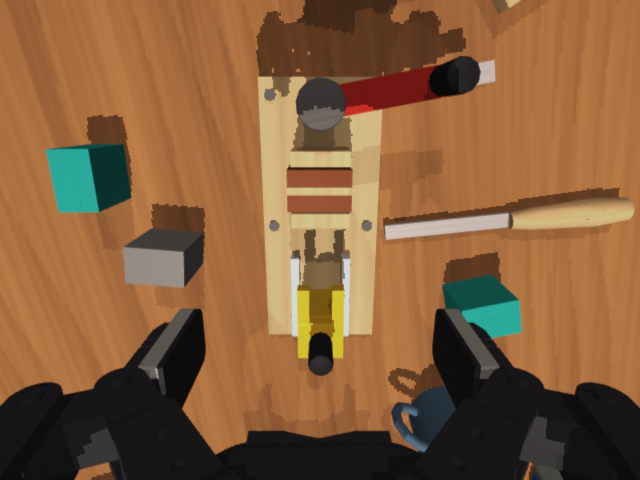

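```bash
python3 - <<'E'
from h import *
f=np.load('pics/w3.npz'); c=cam('wrist',(f['p'],f['R'])); P=cloud(c,f['d'])
def rect(n,u0,u1,v0,v1,z0,z1):
    Q=P[v0:v1,u0:u1].reshape(-1,3); Q=Q[(Q[:,2]>z0)&(Q[:,2]<z1)]
    (cx,cy),(w,h),a=cv2.minAreaRect((Q[:,:2]*1000).astype(np.float32)); print(n,np.round([cx,cy,w,h,a],1),len(Q),np.round(np.median(Q[:,2])*1000,1))
rect('block',280,362,155,225,.071,.075)
rect('ck',300,345,320,380,.1185,.125)
rect('kk',430,500,45,105,.125,.135)
# block end faces / cradle later
pv=np.array([.5669,-.1541,0])+.087*EY
for w in (YA,YA+np.pi): print(ctrl.ik([.5689,-.1326,.03],quat(w)))
# mat corners from top color
d=np.load('pics/top0.npy'); ct=cam('top'); PT=cloud(ct,d)
Q=PT[268:342,203:275].reshape(-1,3); Q=Q[(Q[:,2]>.0028)&(Q[:,2]<.0052)]
print('mat',np.median(Q,0),[np.percentile(Q[:,i],[1,99]) for i in(0,1)])
E
```

```text
block [ 568.9 -132.1   55.6   52.    81.8] 2776 72.2
ck [ 551.8 -258.    19.1   19.1   61. ] 454 121.7
kk [665.5 -65.1  21.1  20.5  56.9] 1061 128.0
[-0.02070383  0.6964786   0.33513394  1.84440941 -0.35176432  0.65904891
  0.37790648]
[-0.42219712  1.0250423   1.19553494  1.84932903 -1.09187972  1.1108339
 -2.07968798]
mat [0.4658561  0.10265469 0.00391512] [array([0.40104965, 0.531491  ]), array([0.03848785, 0.16842545])]
```

```bash
python3 - <<'E'
from h import *
q=quat(YA); b=np.array([.5689,-.1324,0])
c=cam('top'); print('glue cap',atz(c,(142,161),.14),'glue base',atz(c,(167,187),.0))
P=cloud(c,np.load('pics/top0.npy'))
Q=P[145:200,125:185].reshape(-1,3)
for a,e in((.02,.09),(.09,.12),(.125,.15)):
    A=Q[(Q[:,2]>a)&(Q[:,2]<e)]; print(a,len(A),A.min(0),A.max(0))
for w in (78,-102): 
    for xy in((.664,.1657),(.466,.1027)): print(w,ctrl.ik([*xy,.03],quat(np.radians(w))))
ctrl.movep(b+[0,0,.12],q); ctrl.movel(b+[0,0,.033],max_speed=.1); S('down')
ctrl.close_gripper(40); S('grip')
ctrl.movel(b+[0,0,.05],max_speed=.03); S('lift1')
ctrl.movel(b+[0,0,.20],max_speed=.12); S('lift')
ps=pose(); p,d=vision.grab_frame('wrist'); cv2.imwrite('pics/w4.png',p)
p,d=vision.grab_frame('top'); cv2.imwrite('pics/t4.png',p[120:370,200:460])
E
```

```text
glue cap [0.7321669  0.25125025 0.14      ] glue base [0.72740487 0.24851479 0.        ]
0.02 437 [0.70678025 0.22793802 0.0204636 ] [0.75680207 0.27742442 0.08995257]
0.09 336 [0.71116353 0.22956632 0.09012036] [0.75477056 0.27709666 0.11961133]
0.125 168 [0.7207981  0.24231928 0.12524481] [0.74516935 0.26700068 0.14365925]
78 [-0.29846887  0.78446677  0.03257248  1.55066763 -0.03186181  0.80697714
  1.1079879 ]
78 [-0.28874875  0.56453798  0.03015687  2.12338063 -0.03678154  0.45414627
  1.13114396]
-102 [-0.66157193  0.91043636  0.74061462  1.55608188 -0.70846383  0.9596516
 -1.47376176]
-102 [-0.68753576  0.66044481  0.64880321  2.12813224 -0.7330607   0.58710796
 -1.28490746]
down 18.98 [ 0.5694 -0.1327  0.0337] w 0.0856 F [ 0.4  0.1 -0.7]
grip 19.39 [ 0.5693 -0.1325  0.0336] w 0.0515 F [-1.2  0.4  5.5]
lift1 20.11 [ 0.5689 -0.1323  0.05  ] w 0.0518 F [-0.3 -0.7 -0.6]
lift 21.51 [ 0.5685 -0.1322  0.1992] w 0.0513 F [ 0.7 -0.1 -0.9]
```

View pics/w4.png

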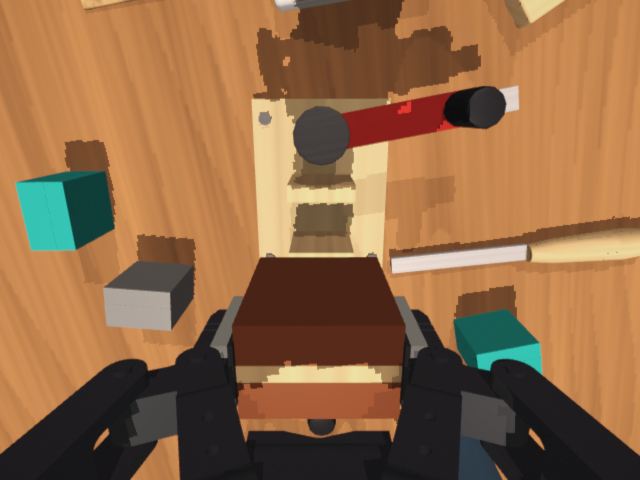

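```bash
python3 - <<'E'
from h import *
m=np.array([.466,.103,0]); y=np.radians(-12.1); q=quat(y)
ctrl.movep(m+[0,0,.16],q); S('above')
ctrl.movel(m+[0,0,.032],max_speed=.1); S('near')
z=.032
while z>.0225:
    z-=.001; ctrl.movel(m+[0,0,z],max_speed=.02); s=get_state()
    if s['contact_force'][2]>3: break
S('touch')
ctrl.ungrasp(); S('rel')
ctrl.movel(m+[0,0,.16],max_speed=.15)
# view with regrip yaw
q2=quat(y+np.pi/2)
tx=np.array([np.cos(y),np.sin(y),0])
ctrl.movep(m+[0,0,.22],q2); 
ps=pose(); p,d=vision.grab_frame('wrist'); cv2.imwrite('pics/w5.png',p); np.savez('pics/w5.npz',d=d,p=ps[0],R=ps[1]); S('look')
vision.grab_frame('top')
p,d=vision.grab_frame('side'); cv2.imwrite('pics/s5.png',p)
E
```

```text
above 22.62 [0.4671 0.1019 0.1604] w 0.0517 F [ 0.2 -0.2 -1.6]
near 24.06 [0.4663 0.1031 0.0324] w 0.0514 F [ 0.3 -0.3  0.2]
touch 25.81 [0.4661 0.103  0.0256] w 0.0514 F [-2.5 -0.8  8.1]
rel 26.25 [0.466  0.103  0.0249] w 0.0854 F [ 0.6  0.7 -0. ]
look 28.56 [0.4657 0.1029 0.2194] w 0.0852 F [-0.9  0.1 -0.8]
```

View pics/w5.png

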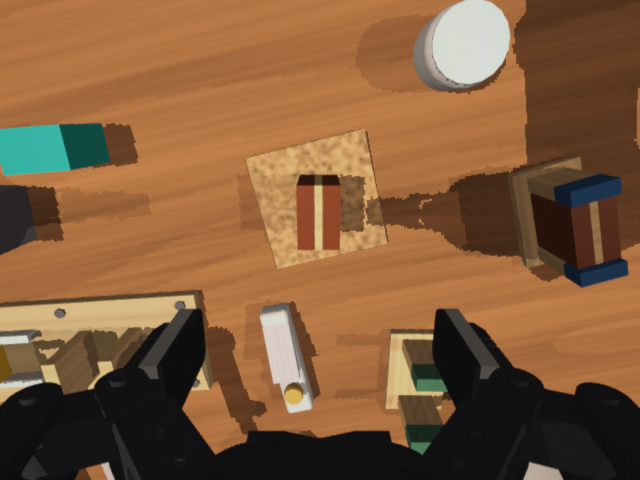

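View pics/s5.png

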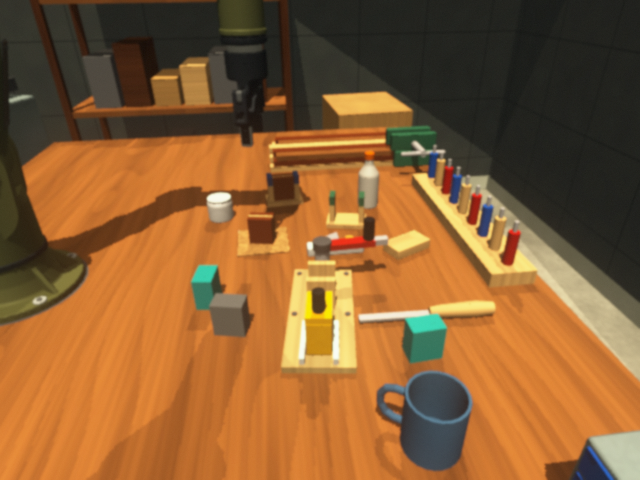

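```bash
python3 - <<'E'
from h import *
f=np.load('pics/w5.npz'); P=cloud(cam('wrist',(f['p'],f['R'])),f['d'])
def rect(n,P,u0,u1,v0,v1,z0,z1):
    Q=P[v0:v1,u0:u1].reshape(-1,3); Q=Q[(Q[:,2]>z0)&(Q[:,2]<z1)]
    (cx,cy),(w,h),a=cv2.minAreaRect((Q[:,:2]*1000).astype(np.float32)); print(n,np.round([cx,cy,w,h,a],1),len(Q),np.round(np.median(Q[:,2])*1000,1))
rect('block',P,285,350,165,260,.061,.069)
rect('mat',P,240,392,125,272,.0025,.0065)
y=np.radians(-12.1)
ctrl.movep([.66,.165,.25],quat(y+np.pi/2))
ps=pose(); p,d=vision.grab_frame('wrist'); cv2.imwrite('pics/w6.png',p); np.savez('pics/w6.npz',d=d,p=ps[0],R=ps[1])
P=cloud(cam('wrist',ps),d); print(np.round(proj(cam('wrist',ps),[.664,.166,.074])))
S()
E
```

```text
block [465.8 103.   34.1  52.2  78. ] 2818 64.3
mat [462.7 100.  135.2 133.1  80.4] 10387 4.3
[321. 217.]
 29.54 [0.6589 0.1645 0.2499] w 0.0851 F [-0.9  0.4  0.2]
```

View pics/w6.png

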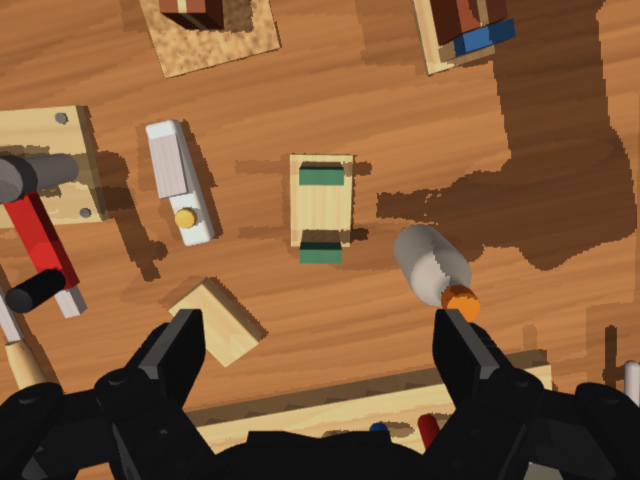

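```bash
python3 - <<'E'
from h import *
f=np.load('pics/w6.npz'); P=cloud(cam('wrist',(f['p'],f['R'])),f['d'])
def rect(n,u0,u1,v0,v1,z0,z1):
    Q=P[v0:v1,u0:u1].reshape(-1,3); Q=Q[(Q[:,2]>z0)&(Q[:,2]<z1)]
    (cx,cy),(w,h),a=cv2.minAreaRect((Q[:,:2]*1000).astype(np.float32)); print(n,np.round([cx,cy,w,h,a],1),len(Q),np.round(np.median(Q[:,2])*1000,1))
rect('both',290,355,150,275,.072,.078)
rect('near',290,355,150,215,.072,.078)
rect('far',290,355,215,275,.072,.078)
rect('floor',280,360,145,280,.008,.013)
E
```

```text
both [664.5 165.8  36.4  81.1  77. ] 1362 74.6
near [631.2 173.2  35.8  13.   77.2] 722 74.6
far [697.5 158.1  36.4  13.4  77.5] 640 74.6
floor [664.4 165.8  60.   91.9  77.4] 3875 10.3
```

```bash
python3 - <<'E'
from h import *
m=np.array([.4658,.103,0]); q=quat(np.radians(78.0)); g=np.array([.6644,.1658,0]); qc=quat(np.radians(90-12.8))
ctrl.movep(m+[0,0,.13],q); ctrl.movel(m+[0,0,.025],max_speed=.1); ctrl.pause(.2); S('down')
ctrl.close_gripper(40); S('grip'); ctrl.pause(.1); z0=get_state()['tcp_pos']; S('z0')
ctrl.movel(m+[0,0,.04],max_speed=.04); ctrl.movel(m+[0,0,.17],max_speed=.15)
ctrl.movep(g+[0,0,.17],qc); ctrl.movel(g+[0,0,.11],max_speed=.1); ctrl.pause(.4); S('over')
p,R=pose(); print('jaw yaw',np.degrees(np.arctan2(R[1,1],R[0,1])))
i,d=vision.grab_frame('wrist'); cv2.imwrite('pics/w7.png',i)
vision.grab_frame('top'); i,d=vision.grab_frame('top'); cv2.imwrite('pics/t7.png',cv2.resize(i[140:260,140:280],None,fx=4,fy=4))
E
```

```text
down 31.88 [0.4661 0.1031 0.0255] w 0.0853 F [ 0.7 -0.2 -0. ]
grip 32.41 [0.4659 0.103  0.0251] w 0.0337 F [0.7 0.3 3. ]
z0 32.51 [0.4659 0.103  0.0251] w 0.0335 F [ 0.1 -0.3  3.7]
over 36.04 [0.6645 0.1659 0.1103] w 0.0333 F [-0.8 -0.1 -0.9]
jaw yaw 77.20418870861042
```

View pics/w7.png

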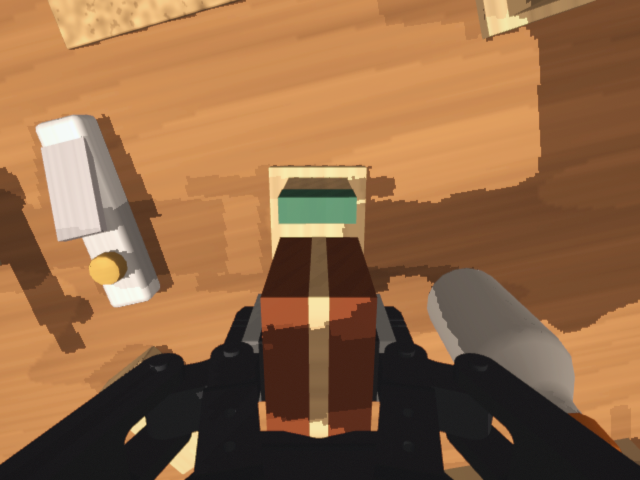

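View pics/t7.png

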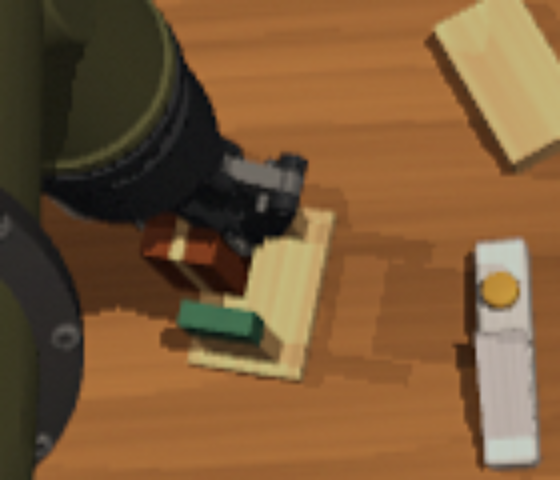

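```bash
python3 - <<'E'
from h import *
g=np.array([.6644,.1658,0]); ok=True
for z in [.095,.088,.08,.07,.06,.05,.042,.036,.034,.033,.032,.031,.030,.029]:
    ctrl.movel(g+[0,0,z],max_speed=.06 if z>.036 else .02); s=get_state(); F=s['contact_force']
    print(z,np.round(s['tcp_pos'],4),np.round(F,1))
    if np.hypot(F[0],F[1])>8 or F[2]>(6 if z<.04 else 5): print('stop'); break
S()
E
```

```text
0.095 [0.6639 0.1657 0.0941] [ 0.6 -1.1 -0.2]
0.088 [0.6641 0.1657 0.0875] [-1.2 -0.  -1.2]
0.08 [0.664  0.1657 0.0794] [-0.3  0.4 -0.6]
0.07 [0.664  0.1657 0.0693] [-0.  -0.2 -0.4]
0.06 [0.664  0.1657 0.0593] [-0.4 -0.9 -0.9]
0.05 [0.664  0.1657 0.0493] [ 0.1  0.6 -0.2]
0.042 [0.664  0.1657 0.0414] [ 0.5  0.  -1.1]
0.036 [0.6644 0.1658 0.0359] [-0.3  0.1 -0.3]
0.034 [0.6643 0.1658 0.0339] [ 0.7 -0.4 -1.2]
0.033 [0.6644 0.1658 0.033 ] [-1.   1.1 -0.9]
0.032 [0.6644 0.1658 0.0319] [-0.4 -0.1 -1.4]
0.031 [0.6646 0.1658 0.0312] [0.6 0.3 1.2]
0.03 [0.6647 0.1659 0.0312] [-1.4 -0.4  8.6]
stop
 40.08 [0.6647 0.1659 0.0312] w 0.0334 F [-1.4 -0.4  8.6]
```

Contact came at exactly the expected seating height (0.0312 against 0.0311), with no side force. Releasing and checking.

```bash
python3 - <<'E'
from h import *
ctrl.movel([.6646,.1658,.0308],max_speed=.02)
ctrl.ungrasp(); ctrl.pause(.2); S('rel')
ctrl.movel([.6646,.1658,.15],max_speed=.12)
ctrl.movel([.645,.17,.25],max_speed=.2); ctrl.pause(.2)
ps=pose(); p,d=vision.grab_frame('wrist'); cv2.imwrite('pics/w8.png',p); np.savez('pics/w8.npz',d=d,p=ps[0],R=ps[1])
P=cloud(cam('wrist',ps),d)
def rect(n,Q):
    (cx,cy),(w,h),a=cv2.minAreaRect((Q[:,:2]*1000).astype(np.float32)); print(n,np.round([cx,cy,w,h,a],1),len(Q),np.round(np.median(Q[:,2])*1000,1))
Q=P.reshape(-1,3); near=np.hypot(Q[:,0]-.6644,Q[:,1]-.1658)<.05
rect('walls',Q[near&(Q[:,2]>.0728)&(Q[:,2]<.078)])
col=p.reshape(-1,3).astype(int); 
rect('block',Q[near&(Q[:,2]>.067)&(Q[:,2]<.0726)])
ctrl.movep([.40,.25,.30],quat(np.radians(78))); S()
i,_=vision.grab_frame('top'); cv2.imwrite('pics/t8.png',i)
i,_=vision.grab_frame('side'); cv2.imwrite('pics/s8.png',i)
E
```

```text
rel 41.08 [0.6646 0.1658 0.0308] w 0.086 F [-0.  -0.6 -0.2]
walls [664.4 165.9  36.5  80.7  76.9] 1309 74.7
block [658.5 166.9  35.9  68.8  77. ] 2497 70.4
 44.16 [0.4013 0.2497 0.3   ] w 0.0855 F [-0.   0.3 -0.7]
```

View pics/w8.png

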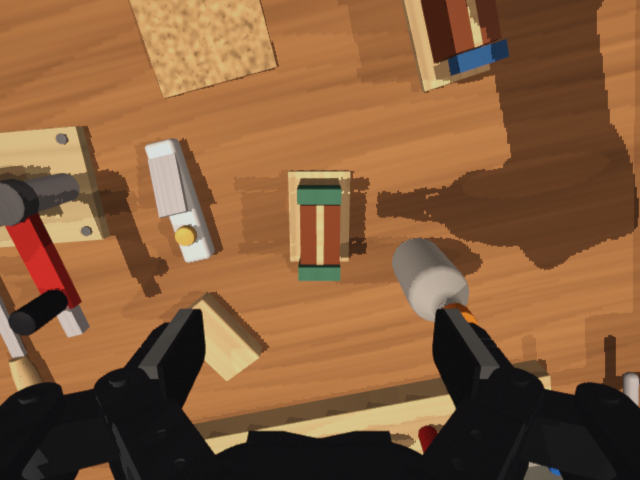

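View pics/t8.png

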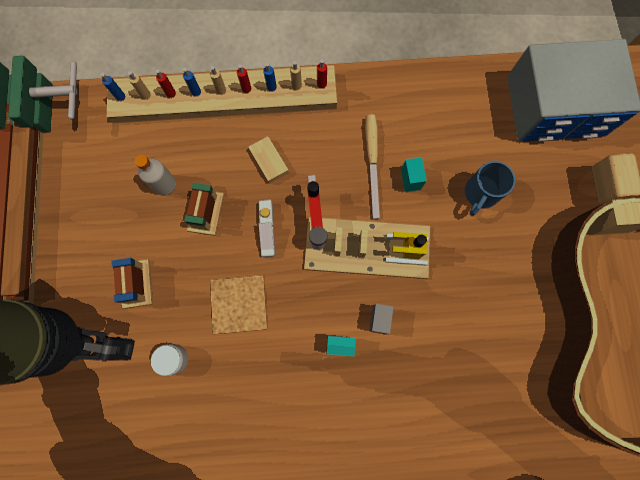

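View pics/s8.png

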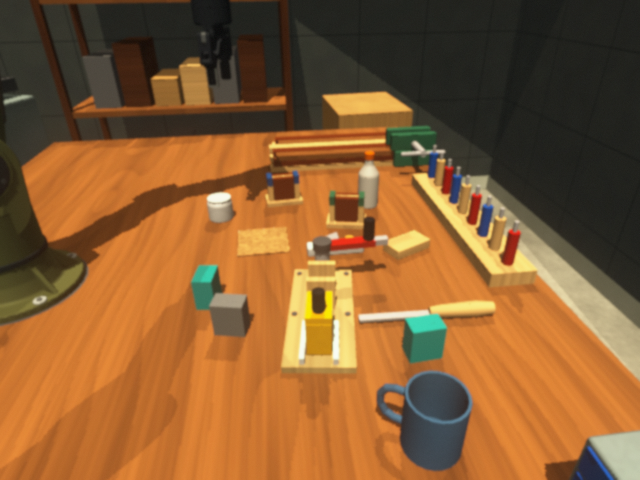

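```bash
python3 -c "
from h import *
print(ticket.close_job()); S()"
```

```text
the job is handed in; nothing more can be done
None
the job is handed in; nothing more can be done
```

I completed the job in the order asked and handed it in at about 44 s, well under the 72 s limit.

- **Lock fork:** I drew it back. The camera measured about 34.4 mm of the 35 mm travel, so I can't confirm the last 0.6 mm. The pull force had risen to about 6 N, against about 2 N of friction, which suggests it had reached its stop.
- **Keeper arm:** I swung it 1.75 rad, and the camera confirmed the knob where it should be. It and the fork were still open in the last pictures.
- **Heel block:** I lifted it out by its ends, stood it upright on the mat and let go. I then gripped it again by its broad faces and lowered it into the green-striped cradle.
- **Seating:** It touched down within 0.1 mm of the expected height with no side force. After release its top measured 70.4 mm (70 expected) and it was about 0.3 mm off centre across the cradle. Along the cradle my measurement was spoiled by readings off an end wall, so there I relied on the contact-free insertion and the picture.
- **Everything else:** The last top and side pictures show the other items and the look-alikes where they were, and the gripper open and clear.

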